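# Re-tension the quick-release on a desk camera stand

## Robot

A 7-joint arm with a two-finger parallel gripper is mounted at the origin on the work surface. World frame = base frame: x ahead of the robot, y to its left, z up, the work surface at z = 0. Lengths are in mm, angles in rad, forces in N, time in s.
With the tool pointing down it reaches from about 425 to 825 mm from the base axis. Payload 3.6 kg.
Tool frame: the origin (TCP) lies at the very end of the fingers, on their centre line; the grasp point (between the pads) lies env.tcp_to_grasp behind it (env.tcp_to_grasp is the distance from the TCP to the grasp point, in mm); x points along the fingers, y is the direction in which the jaws open and shut, and the axes are right-handed (so a half turn about x gives the same grasp; the last joint's range is limited). The gripper opens to 93 mm and grips with 3 to 60 N. Pads are 15 mm wide; open, the fingers measure 128 mm over their backs; the gripper's body (75 mm by 188 mm) begins 65 mm behind the grasp point.
Start: joints at [1.105, 0.615, -0.013, 1.423, 0.008, 1.103, -0.04], TCP at [276.75, -588.108, 218.64] pointing down, gripper open.
Joint ranges: [-3.12, 3.12], [-0.3, 2.06], [-1.34, 1.32], [0.26, 2.42], [-1.36, 4.5], [0.01, 1.98], [-2.84, 2.84]. Speed limits (rad/s): [2.79, 2.79, 3.14, 3.14, 3.14, 3.14, 3.14].

## Interface

Orientations are given as a 3x3 rotation matrix whose columns are the frame's x, y, z axes.
In Python, from cell import env gives the robot as it stands.
- The arm moves only by the tool play_rows, never from a script. Its argument "motion" is a list of rows, each an object of numbers: "ax", "ay", "az": the turn, a rotation vector about the tool's x, y, z in degrees; "dx", "dy", "dz": the shift along the tool's x, y, z in mm; "claw": the finger opening in mm, from 0 to 93. In form: [{"ax": .., "ay": .., "az": .., "dx": .., "dy": .., "dz": .., "claw": ..}, ...]. A call has 1 to 5 rows; each row is the pose to reach, as a shift and turn from the pose commanded when the call began, along the tool's axes at that moment; what a row does not reach only later rows make up. A row lasts 1/10 s, in which the tool goes at most 50 mm and 8.59 degrees, less where a joint would pass 70% of its speed; a pose out of reach is approached as far as the arm can. A call with a gripper value outside its range is refused whole. The fingers move at their own pace and stop on an object; "squeeze" is the grip in N (left out, the last holds). Time passes only in rows, so rows that repeat a pose let the fingers close. It gives the time, the measured TCP pose, the force and the opening at its end, in the units of the state.
- env.get_state(): the state, without advancing time (a new reading comes with each control period).
- env.read_camera(name): name is "scene" or "top"; returns the picture (384x512x3 uint8, blue, green, red); there is no depth.
- env.get_calibration(name): a dict with "mtx" (3x3 intrinsics, pixels), "cam_to_world" (4x4, takes a point from camera to world coordinates). Camera axes: x right, y down, z forward; pixel columns grow to the right and rows downward; lengths in mm; the calibration is good to about 2 mm. A picture is of the moment at which its call begins. get_calibration takes no time and is no camera call.
- env.hand_in(): hands the job in, once; it reports no verdict.
The state is a dict: "time_s": time; "q": joint angles; "qd": joint speeds; "effort": joint torques, N m; "eef_pos": TCP position; "ee_rot": TCP orientation; "contact_force": force on the tool from outside, world axes, zero at the start; "moment": the same for the moment, N m; "width": opening from 0.0 (shut) to 1.0 (fully open).
Only numpy, scipy, OpenCV 4.12 (cv2) and the standard library are available. Lean on these libraries where they do the work, as an engineer would, in place of code of your own. Each camera call takes 0.05 s, during which the arm holds its last target. There are 200 camera calls.

## Task

The quick-release that clamps the camera's plate to its desk stand is too loose. Flip the cam lever up until it stands upright, turn the winged nut clockwise (seen from above) until its long tail lies along the clamp bar and points straight at the lever, then flip the lever back down flat so that the pad presses the plate. Leave the camera in its seat and do not knock the other desk things about.

Things in the scene. Friction and masses are not known exactly. Their poses are not given: they have to be found in the camera images.
- stand: Grey laminate board of the camera stand, fixed to the desk: 270 x 200 x 18 mm; place and yaw vary. Origin on the desk under the clamp pad; z up, +y from the pad towards the nut, -y towards the lever, -x along the plate towards the camera (board spans x -200..+70, y -100..+100). Two posts at y = +65 (nut) and y = -65 mm (lever) guide the clamp bar.
- nut (a joint): Turn of the winged nut, rad, growing clockwise seen from above; stops at 0 and 3.9. 0: long tail points outwards, along the stand's +y; pi/2: along its +x; pi (3.14): inwards along the bar (stand's -y), at the lever: the right tension. Starts 0 to 0.5. Stays where left, friction 0.15 N m.
- nut_grip (a point): Centre of the nut's wing on its upright axis, stand y = +65 mm, 97 mm above the desk at the start, 29 mm over the bar's top (25 with the lever up). Wing: steel bar 16 mm wide, 18 tall, on a 16 mm neck; from the axis 22 mm long on one side, on the other 32, then a 9 mm wide tail to 46. A 10 mm stud end stands 7 mm above it. Axes turn with the nut: y along the tail, z up.
- nut_tail (a point): Tip of the nut's long tail, 46 mm from the axis.
- lever (a joint): Opening of the cam lever, rad: 0 (stop) lying flat, pointing outwards along the stand's -y; pi/2 upright; stop at 1.6. Starts 0 to 0.06. It stays where it is left (friction 0.2 N m, about 2 N at the grip).
- lever_pivot (a point): The lever's hinge, at y = -65 mm of the stand, about 82 mm above the desk at the start; the hinge line is the stand's x axis, and the point's axes are the stand's. It sinks with the nut as told.
- lever_grip (a point): Centre of the lever's black grip, 90 mm from the hinge. The lever reaches 112 mm from the hinge; its grip is 22 mm wide (along the stand's x, always), 14 mm thick, 40 mm long. Free space around and below it. Site axes turn with the lever; when it is flat they are the stand's.
- pad: Rubber pad below the bar's middle, on a spring of 5 N per mm, 30 mm across, origin at its underside. At the start it hangs less than 1 mm above the plate; with the nut at pi and the lever down it presses the plate with about 11 N.
- seat (a point): Point on the board's upper face, right under the pad; axes as the stand.
- camera: Camera on its flat aluminium plate, loose, about 0.55 kg. Plate 205 x 50 x 8 mm lying in the stand between two low ribs; origin on the plate's underside, at the seat under the pad; axes as the stand. The black camera stands on the plate's robot-side end: x -147..-97 mm (lens to -178), y -59..+59, its top 91 mm above the plate's underside.
- mug: Bystander: white mug, 80 mm across, 92 mm tall; origin under its centre.
- gluebottle: Bystander: white bottle with a cap, 44 mm across, 110 mm tall; origin under its centre.
- figure: Bystander: turned wooden desk figure, 56 mm across, 91 mm tall; origin under its centre.
- notes: Bystander: block 76 x 76 x 30 mm of sticky notes in a holder; origin under its centre.
- bar: Aluminium clamp bar, 34 (x) x 172 (y) x 14 mm, across the stand along its y; origin at the middle of its underside, 54 mm above the desk at the start; axes as the stand. Bar, pad, nut, lever and lever hinge sink 1 mm per rad of nut turn (3.1 mm in half a turn); bar and pad also rise 2.4 mm per rad of lever opening (3.8 mm in all).
Things that resemble listed ones, but are neither listed nor needed, are in the scene too. Of the things that look like the camera, the largest one is meant.

How it is judged:
By the outcome, as a careful person would: the job done as asked, in the order asked, and still so for the second after the job is handed in, with the robot touching nothing.
It also fails if it takes over 72 s, if anything falls off the work surface, if the arm or the gripper's body presses on something with over 40 N, if the wrist force passes 120 N, or if a joint passes its speed limit or range.

## Working session

There is one attempt and no reset: what is moved stays moved. The work goes in short steps, Python scripts to look and compute and a tool call to move; the robot and the scene stay as the last step left them, time stands still between calls to the robot, and variables do not carry over. Pictures are saved under pics/ and viewed, on a budget of 10 in all, crops included, one or two more only if the job needs it, and the job is handed in when it is done.

Besides the shell and the picture viewer there is one more tool, called after "Call:" as name([rows], argument=value, ...), one row to a line, values as JSON. play_rows: Moves the arm, as the interface text tells. Its arguments: {"type":"object","properties":{"motion":{"type":"array","items":{"type":"object","properties":{"ax":{"type":"number"},"ay":{"type":"number"},"az":{"type":"number"},"dx":{"type":"number"},"dy":{"type":"number"},"dz":{"type":"number"},"claw":{"type":"number"}}}},"squeeze":{"type":"number"}},"required":["motion"]}

```bash
mkdir -p pics; ls; python3 - <<'E'
from cell import env
import cv2,numpy as np
np.set_printoptions(precision=3,suppress=True)
s=env.get_state()
for k in s: print(k,s[k])
print(env.tcp_to_grasp)
for n in("scene","top"):
    im=env.read_camera(n); cv2.imwrite(f"pics/{n}0.png",im)
    c=env.get_calibration(n); print(np.array(c["mtx"]),np.array(c["cam_to_world"]))
a=cv2.imread("pics/scene0.png");b=cv2.imread("pics/top0.png")
E
```

```text
pics
time_s 0.0
q [ 1.104  0.616 -0.013  1.425  0.008  1.103 -0.04 ]
qd [ 0.    -0.002 -0.001  0.001  0.001 -0.    -0.001]
effort [ -0.001 -45.894   0.209 -16.575  -0.061   0.02    0.   ]
eef_pos [ 276.413 -587.431  217.474]
ee_rot [[-0.001  0.426 -0.905]
 [ 0.002 -0.905 -0.426]
 [-1.    -0.003  0.   ]]
contact_force [-0.315 -0.566  0.936]
moment [-0.037  0.009  0.008]
width 1.000452236438213
18.8
[[393.649   0.    255.989]
 [  0.    393.649 185.69 ]
 [  0.      0.      1.   ]] [[   0.066    0.753   -0.655 1260.821]
 [   0.998   -0.046    0.047  -96.247]
 [   0.005   -0.657   -0.754 1039.923]
 [   0.       0.       0.       1.   ]]
[[447.69    0.    251.334]
 [  0.    447.69  189.444]
 [  0.      0.      1.   ]] [[   0.001   -0.998    0.062  337.939]
 [  -1.      -0.001   -0.01   -18.571]
 [   0.01    -0.062   -0.998 1668.626]
 [   0.       0.       0.       1.   ]]
```

View pics/scene0.png

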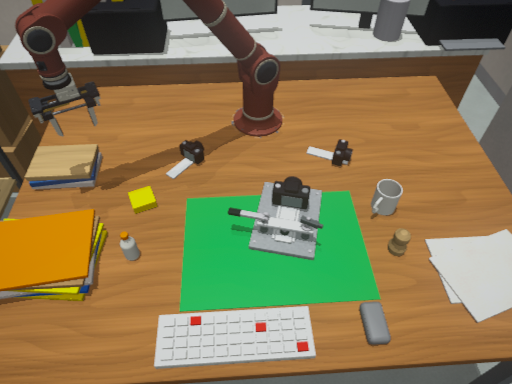

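View pics/top0.png

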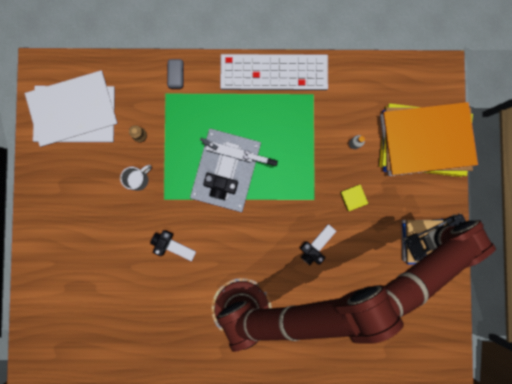

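The full stand (scene 288,218; top 228,170) carries the largest camera. The lookalikes are two small cameras with strips at scene (192,152) and (343,153), or top (312,250) and (163,243). The lever is the black grip at scene (240,213) / top (268,161), and the nut is the dark piece at scene (308,221) / top (210,143). I'll check this in a close crop.

```bash
python3 - <<'E'
import cv2,numpy as np
a=cv2.imread("pics/scene0.png")[165:265,215:340];b=cv2.imread("pics/top0.png")[120:220,180:290]
A=cv2.resize(a,None,fx=6,fy=6,interpolation=cv2.INTER_CUBIC)
cv2.imwrite("pics/c1.png",A)
B=cv2.resize(b,None,fx=6,fy=6,interpolation=cv2.INTER_CUBIC);cv2.imwrite("pics/c2.png",B)
E
```

```text
(no output)
```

View pics/c1.png

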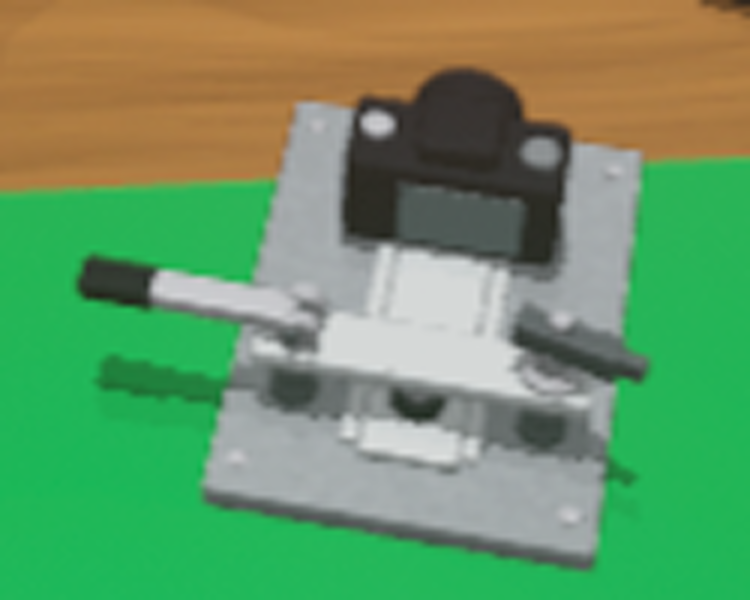

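View pics/c2.png

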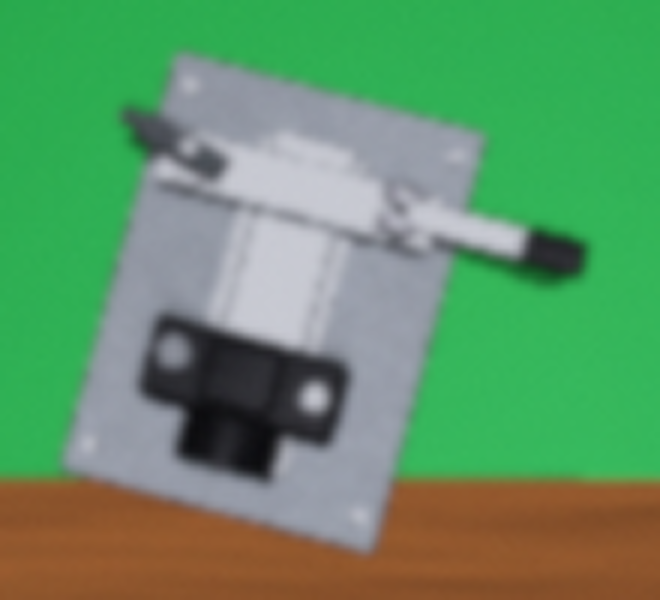

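```bash
cat > h.py <<'E'
import numpy as np, cv2
from cell import env
from scipy.optimize import least_squares
np.set_printoptions(precision=2,suppress=True)
CAL={n:env.get_calibration(n) for n in("scene","top")}
def proj(n,P):
    c=CAL[n]; T=np.linalg.inv(np.array(c["cam_to_world"])); p=np.atleast_2d(P)@T[:3,:3].T+T[:3,3]
    p=p@np.array(c["mtx"]).T; return p[:,:2]/p[:,2:]
def ray(n,uv,z):
    c=CAL[n]; T=np.array(c["cam_to_world"]); d=T[:3,:3]@np.linalg.inv(np.array(c["mtx"]))@[*uv,1]; o=T[:3,3]
    return o+d*(z-o[2])/d[2]
def S2W(s,P):
    P=np.atleast_2d(P); c,n=np.cos(s[2]),np.sin(s[2])
    return P@np.array([[c,-n,0],[n,c,0],[0,0,1]]).T+[s[0],s[1],0]
E
python3 - <<'E'
from h import *
C=np.array([[70,100,18],[70,-100,18],[-200,100,18],[-200,-100,18.]])
t=(np.array([[177,52],[484,133],[63,468],[372,553.]])+.5)/6-.5+[180,120]
s=(np.array([[597,552],[207,489],[641,150],[297,102.]])+.5)/6-.5+[215,165]
sol={}
for w in [(1,1),(1,0),(0,1)]:
    f=lambda p:np.r_[w[0]*(proj("top",S2W(p,C))-t).ravel(),w[1]*(proj("scene",S2W(p,C))-s).ravel()]
    r=least_squares(f,[570,0,0]); print(w,r.x,np.degrees(r.x[2]),r.fun.reshape(-1,2))
    if w==(1,1): sol=r.x
p=sol
for n,o,tip,end in(("top",[180,120],(125,112),(222,172)),("scene",[215,165],(648,365),(515,325))):
    W=[ray(n,(np.array(q)+.5)/6-.5+o,97) for q in(tip,end)]
    c,q=np.cos(p[2]),np.sin(p[2])
    L=[np.array([[c,q],[-q,c]])@(w[:2]-p[:2]) for w in W]; d=L[0]-L[1]; print(n,L,np.arctan2(d[0],d[1]))
np.save("stand.npy",p)
print("nut,pivot,grip",S2W(p,[[0,65,97],[0,-65,82],[0,-155,82]]))
E
```

```text
(1, 1) [574.26  43.73  -0.26] -14.669347631539953 [[-0.04  0.29]
 [ 0.77  0.41]
 [-0.09  1.06]
 [ 0.9   0.71]
 [ 0.69  1.21]
 [-0.25  0.64]
 [ 0.7   0.34]
 [ 0.36 -0.12]]
(1, 0) [576.49  44.92  -0.26] -14.888792967288438 [[-0.26 -0.39]
 [ 0.49 -0.07]
 [-0.58  0.3 ]
 [ 0.35  0.14]
 [ 0.    0.  ]
 [ 0.    0.  ]
 [ 0.    0.  ]
 [ 0.    0.  ]]
(0, 1) [571.93  43.04  -0.25] -14.433402279059743 [[ 0.    0.  ]
 [ 0.    0.  ]
 [ 0.    0.  ]
 [ 0.    0.  ]
 [ 0.45  0.44]
 [-0.45  0.12]
 [ 0.15 -0.29]
 [-0.15 -0.55]]
top [array([ 15.12, 109.93]), array([-4.72, 45.44])] 0.29836534762142924
scene [array([  5.99, 107.6 ]), array([-5.5 , 41.18])] 0.1714227482723167
nut,pivot,grip [[ 590.72  106.61   97.  ]
 [ 557.8   -19.15   82.  ]
 [ 535.01 -106.21   82.  ]]
```

The crops confirm it. Full-size black camera on its plate, bar across the stand. The lever lies flat, with its black grip at scene crop (118,280). The nut's tail points outwards, about 0.2–0.3 rad clockwise. The stand is at about (574,44) with yaw -14.7°. Next I'll plan the reach to the lever.

```bash
cat >> h.py <<'E'
from scipy.spatial.transform import Rotation as R
def tell(pos,az):
    "shift/turn in tool axes from the measured pose to TCP pos, tool down, jaw azimuth az"
    s=env.get_state(); p=np.array(s["eef_pos"]); M=np.array(s["ee_rot"])
    x=np.array([0,0,-1.]); y=np.array([np.cos(az),np.sin(az),0]); T=np.c_[x,y,np.cross(x,y)]
    print("t",s["time_s"],"pos",p,"q",np.array(s["q"]),"F",np.array(s["contact_force"]),"w",round(93*s["width"],1))
    print("shift",M.T@(np.array(pos)-p),"turn",np.degrees(R.from_matrix(M.T@T).as_rotvec()))
def st(P): return S2W(np.load("stand.npy"),P)[0]
YAW=np.load("stand.npy")[2]
E
python3 -c "
from h import *
tell(st([0,-155,180]),YAW)"
```

```text
t 0.1 pos [ 276.45 -587.51  217.62] q [ 1.1   0.62 -0.01  1.42  0.01  1.1  -0.04] F [ 0.04  0.01 -0.36] w 92.9
shift [  38.35 -325.29 -438.89] turn [-50.13  -0.06   0.12]
```

Call:
play_rows([
  {"dy":-24,"dz":-32,"ax":-7},
  {"dy":-50,"dz":-67,"ax":-15},
  {"dy":-77,"dz":-104,"ax":-23},
  {"dy":-104,"dz":-141,"ax":-31},
  {"dy":-132,"dz":-178,"ax":-39,"claw":60},
])

```text
$.motion[0]: bad value
```

```bash
python3 -c "
from h import *
tell(st([0,-155,180]),YAW)"
```

```text
t 0.1 pos [ 276.45 -587.51  217.62] q [ 1.1   0.62 -0.01  1.42  0.01  1.1  -0.04] F [ 0.04  0.01 -0.36] w 92.9
shift [  38.35 -325.29 -438.89] turn [-50.13  -0.06   0.12]
```

Call:
play_rows([
  {"ax":-7,"ay":0,"az":0,"dx":0,"dy":-24,"dz":-32,"claw":60},
  {"ax":-15,"ay":0,"az":0,"dx":0,"dy":-50,"dz":-67,"claw":60},
  {"ax":-23,"ay":0,"az":0,"dx":0,"dy":-77,"dz":-104,"claw":60},
  {"ax":-31,"ay":0,"az":0,"dx":0,"dy":-104,"dz":-141,"claw":60},
  {"ax":-39,"ay":0,"az":0,"dx":0,"dy":-132,"dz":-178,"claw":60},
])

```text
time_s: 0.6
eef_pos: [382.0, -391.1, 218.4]
ee_rot: [[-0.0, 0.903, -0.43], [0.0, -0.43, -0.903], [-1.0, -0.001, -0.0]]
contact_force: [-0.1, -0.2, -0.8]
width: 0.66
```

```bash
python3 -c "
from h import *
tell(st([0,-155,180]),YAW)"
```

```text
t 0.6 pos [ 382.   -391.09  218.36] q [ 0.9   0.46 -0.22  1.72  0.12  0.97  0.2 ] F [-0.14 -0.19 -0.81] w 61.4
shift [  38.42   15.56 -322.98] turn [-10.82  -0.02   0.03]
```

Call:
play_rows([
  {"ax":-4,"ay":0,"az":0,"dx":0,"dy":2,"dz":-40,"claw":60},
  {"ax":-8,"ay":0,"az":0,"dx":5,"dy":5,"dz":-85,"claw":60},
  {"ax":-10.8,"ay":0,"az":0,"dx":10,"dy":8,"dz":-130,"claw":60},
  {"ax":-10.8,"ay":0,"az":0,"dx":20,"dy":10,"dz":-175,"claw":60},
  {"ax":-10.8,"ay":0,"az":0,"dx":30,"dy":13,"dz":-220,"claw":60},
])

```text
time_s: 1.1
eef_pos: [489.4, -198.9, 188.3]
ee_rot: [[-0.0, 0.966, -0.259], [0.0, -0.259, -0.966], [-1.0, -0.0, 0.0]]
contact_force: [1.9, -0.1, -0.3]
width: 0.644
```

```bash
python3 -c "
from h import *
tell(st([0,-155,66]),YAW)"
```

```text
t 1.1 pos [ 489.41 -198.95  188.27] q [ 0.54  0.47 -0.29  1.81  0.17  0.88 -0.09] F [ 1.91 -0.13 -0.29] w 59.9
shift [ 122.26   20.02 -101.39] turn [-0.36  0.    0.01]
```

Call:
play_rows([
  {"ax":0,"ay":0,"az":0,"dx":10,"dy":10,"dz":-45,"claw":60},
  {"ax":0,"ay":0,"az":0,"dx":25,"dy":20,"dz":-85,"claw":60},
  {"ax":0,"ay":0,"az":0,"dx":50,"dy":20,"dz":-101,"claw":60},
  {"ax":0,"ay":0,"az":0,"dx":90,"dy":20,"dz":-101,"claw":60},
  {"ax":0,"ay":0,"az":0,"dx":122,"dy":20,"dz":-101,"claw":60},
])

```text
time_s: 1.6
eef_pos: [534.1, -106.9, 64.9]
ee_rot: [[-0.001, 0.966, -0.257], [0.0, -0.257, -0.966], [-1.0, -0.001, -0.0]]
contact_force: [-1.4, -0.4, -0.5]
width: 0.644
```

```bash
python3 -c "
from h import *
tell(st([0,-155,66]),YAW)
a=env.read_camera('scene')[150:250,190:320];cv2.imwrite('pics/p5.png',cv2.resize(a,None,fx=6,fy=6,interpolation=cv2.INTER_CUBIC))"
```

```text
t 1.6 pos [ 534.14 -106.91   64.91] q [ 0.31  0.67 -0.23  1.88  0.25  0.62 -0.34] F [-1.43 -0.39 -0.54] w 59.9
shift [-1.09  0.66 -0.89] turn [-0.21 -0.01  0.07]
```

View pics/p5.png

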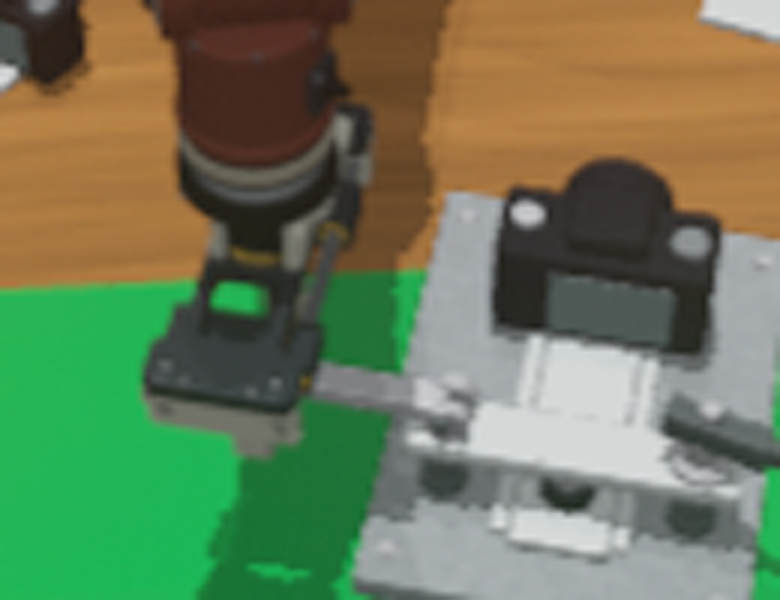

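The picture shows the gripper straddling the black grip (about 230,380), with the silver lever arm coming out towards the bar. I'll close on it.

Call:
play_rows([
  {"ax":0,"ay":0,"az":0,"dx":0,"dy":0,"dz":0,"claw":0},
  {"ax":0,"ay":0,"az":0,"dx":0,"dy":0,"dz":0,"claw":0},
  {"ax":0,"ay":0,"az":0,"dx":0,"dy":0,"dz":0,"claw":0},
  {"ax":0,"ay":0,"az":0,"dx":0,"dy":0,"dz":0,"claw":0},
  {"ax":0,"ay":0,"az":0,"dx":0,"dy":0,"dz":0,"claw":0},
], squeeze=12)

```text
time_s: 2.15
eef_pos: [533.0, -107.8, 67.5]
ee_rot: [[-0.003, 0.966, -0.259], [0.0, -0.259, -0.966], [-1.0, -0.003, 0.0]]
contact_force: [-5.8, 1.5, 1.8]
width: 0.264
```

Call:
play_rows([
  {"ax":0,"ay":0,"az":0,"dx":-9.4,"dy":0,"dz":-0.5,"claw":0},
  {"ax":0,"ay":0,"az":0,"dx":-18.8,"dy":0,"dz":-2,"claw":0},
  {"ax":0,"ay":0,"az":0,"dx":-27.8,"dy":0,"dz":-4.4,"claw":0},
  {"ax":0,"ay":0,"az":0,"dx":-36.6,"dy":0,"dz":-7.8,"claw":0},
  {"ax":0,"ay":0,"az":0,"dx":-45,"dy":0,"dz":-12.1,"claw":0},
])

```text
time_s: 2.65
eef_pos: [534.6, -96.7, 111.6]
ee_rot: [[-0.006, 0.966, -0.259], [-0.0, -0.259, -0.966], [-1.0, -0.006, 0.002]]
contact_force: [-6.1, 0.5, -4.5]
width: 0.234
```

```bash
python3 -c "
from h import *
tell(st([0,-65-78,82+45-17]),YAW)
a=env.read_camera('scene')[140:240,190:320];cv2.imwrite('pics/p6.png',cv2.resize(a,None,fx=6,fy=6,interpolation=cv2.INTER_CUBIC))"
```

```text
t 2.65 pos [534.6  -96.65 111.63] q [ 0.31  0.6  -0.26  1.85  0.22  0.73 -0.33] F [-6.11  0.54 -4.48] w 21.7
shift [ 1.6   2.81 -2.87] turn [-0.36  0.12  0.35]
```

View pics/p6.png

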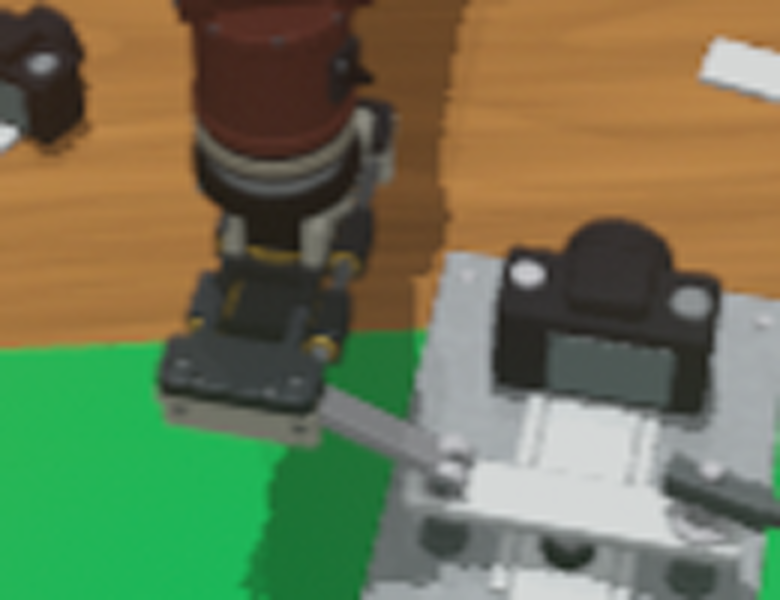

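The lever is rising, at about 30° in the picture. I'll carry on along the arc, easing the sideways load.

Call:
play_rows([
  {"ax":0,"ay":0,"az":0,"dx":-7.9,"dy":-1,"dz":-5.1,"claw":0},
  {"ax":0,"ay":0,"az":0,"dx":-15.2,"dy":-2,"dz":-11,"claw":0},
  {"ax":0,"ay":0,"az":0,"dx":-21.9,"dy":-2,"dz":-17.7,"claw":0},
  {"ax":0,"ay":0,"az":0,"dx":-27.8,"dy":-2,"dz":-25,"claw":0},
  {"ax":0,"ay":0,"az":0,"dx":-32.9,"dy":-2,"dz":-32.9,"claw":0},
])

```text
time_s: 3.2
eef_pos: [543.0, -65.1, 145.3]
ee_rot: [[-0.003, 0.966, -0.26], [-0.002, -0.26, -0.966], [-1.0, -0.002, 0.003]]
contact_force: [-5.3, -2.7, -1.8]
width: 0.236
```

Call:
play_rows([
  {"ax":0,"ay":0,"az":0,"dx":-4.3,"dy":0,"dz":-8.4,"claw":0},
  {"ax":0,"ay":0,"az":0,"dx":-7.7,"dy":0,"dz":-17.2,"claw":0},
  {"ax":0,"ay":0,"az":0,"dx":-10.1,"dy":0,"dz":-26.3,"claw":0},
  {"ax":0,"ay":0,"az":0,"dx":-11.6,"dy":0,"dz":-35.6,"claw":0},
  {"ax":0,"ay":0,"az":0,"dx":-12.1,"dy":0,"dz":-45,"claw":0},
])

```text
time_s: 3.7
eef_pos: [554.8, -21.9, 158.4]
ee_rot: [[-0.002, 0.966, -0.26], [-0.003, -0.26, -0.966], [-1.0, -0.001, 0.004]]
contact_force: [-7.9, -3.3, 3.4]
width: 0.235
```

```bash
python3 -c "
from h import *
p=np.load('stand.npy');p[:2]-=2.5*np.array([np.cos(p[2]),np.sin(p[2])]);np.save('stand.npy',p)
tell(st([0,-65,82+90-17]),YAW)"
```

```text
t 3.7 pos [554.76 -21.85 158.37] q [ 0.17  0.55 -0.27  1.77  0.19  0.85 -0.45] F [-7.89 -3.33  3.37] w 21.9
shift [ 3.36 -0.26 -3.4 ] turn [-0.39  0.2   0.08]
```

Call:
play_rows([
  {"ax":0,"ay":0,"az":0,"dx":1,"dy":0,"dz":-4,"claw":0},
  {"ax":0,"ay":0,"az":0,"dx":1,"dy":0,"dz":-5,"claw":0},
  {"ax":0,"ay":0,"az":0,"dx":1,"dy":0,"dz":-5,"claw":0},
  {"ax":0,"ay":0,"az":0,"dx":1,"dy":0,"dz":-5,"claw":50},
  {"ax":0,"ay":0,"az":0,"dx":1,"dy":0,"dz":-5,"claw":50},
])

```text
time_s: 4.2
eef_pos: [560.5, -14.7, 157.9]
ee_rot: [[0.009, 0.966, -0.258], [0.001, -0.258, -0.966], [-1.0, 0.008, -0.003]]
contact_force: [0.2, -0.1, -0.5]
width: 0.361
```

Call:
play_rows([
  {"ax":0,"ay":0,"az":0,"dx":-1,"dy":0,"dz":0,"claw":50},
  {"ax":0,"ay":0,"az":0,"dx":-15,"dy":0,"dz":0,"claw":50},
  {"ax":0,"ay":0,"az":0,"dx":-45,"dy":0,"dz":0,"claw":50},
  {"ax":0,"ay":0,"az":0,"dx":-75,"dy":0,"dz":0,"claw":50},
  {"ax":0,"ay":0,"az":0,"dx":-100,"dy":0,"dz":0,"claw":50},
])

```text
time_s: 4.7
eef_pos: [559.1, -15.2, 258.2]
ee_rot: [[0.005, 0.966, -0.258], [0.001, -0.258, -0.966], [-1.0, 0.005, -0.002]]
contact_force: [0.4, -0.6, -0.7]
width: 0.539
```

```bash
python3 -c "
from h import *
tell(st([0,65,165]),YAW+np.pi-.25)
a=env.read_camera('scene')[150:250,190:320];cv2.imwrite('pics/p7.png',cv2.resize(a,None,fx=6,fy=6,interpolation=cv2.INTER_CUBIC))
for P in ([0,-65,83],[0,-65,195]): print((proj('scene',st(P))-[190,150])*6)"
```

```text
t 4.7 pos [559.07 -15.16 258.24] q [ 0.18  0.45 -0.3   1.63  0.14  1.08 -0.41] F [ 0.43 -0.56 -0.65] w 50.1
shift [  93.51   -3.84 -125.59] turn [-165.98    0.38   -0.24]
[[449.03 400.85]]
[[454.24 257.63]]
```

View pics/p7.png

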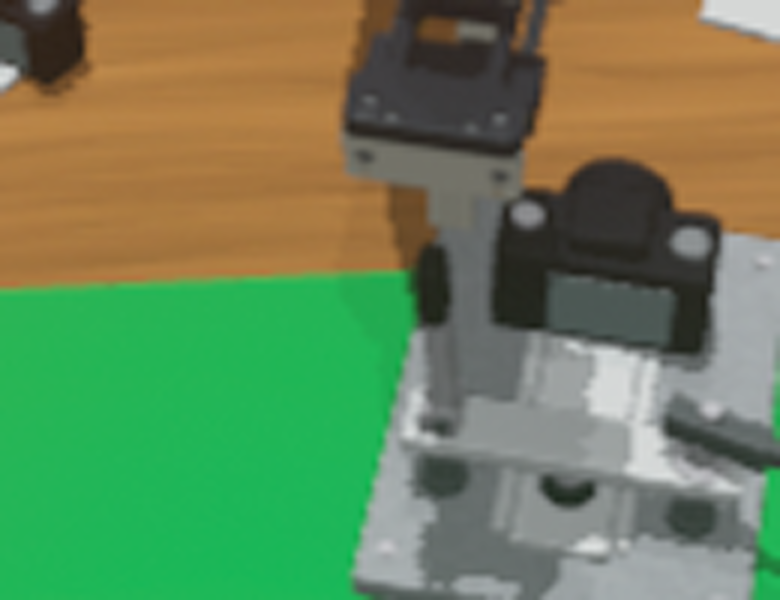

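The lever stands almost upright but leans slightly outwards: top at (430,248), expected about (454,258), which is 0.05–0.08 rad short. I'll grip it again and push to the stop.

Call:
play_rows([
  {"ax":0,"ay":0,"az":0,"dx":25,"dy":-4,"dz":3,"claw":60},
  {"ax":0,"ay":0,"az":0,"dx":60,"dy":-4,"dz":5,"claw":60},
  {"ax":0,"ay":0,"az":0,"dx":98,"dy":-4,"dz":5,"claw":60},
  {"ax":0,"ay":0,"az":0,"dx":98,"dy":-4,"dz":5,"claw":0},
  {"ax":0,"ay":0,"az":0,"dx":98,"dy":-4,"dz":5,"claw":0},
])

```text
time_s: 5.25
eef_pos: [553.0, -19.1, 158.2]
ee_rot: [[0.001, 0.966, -0.258], [0.001, -0.258, -0.966], [-1.0, 0.001, -0.001]]
contact_force: [1.1, 0.4, 1.4]
width: 0.52
```

Call:
play_rows([
  {"ax":0,"ay":0,"az":0,"dx":0,"dy":0,"dz":0,"claw":0},
  {"ax":0,"ay":0,"az":0,"dx":0,"dy":0,"dz":0,"claw":0},
  {"ax":0,"ay":0,"az":0,"dx":0,"dy":0,"dz":-4,"claw":0},
  {"ax":0,"ay":0,"az":0,"dx":0,"dy":0,"dz":-8,"claw":0},
  {"ax":0,"ay":0,"az":0,"dx":0,"dy":0,"dz":-8,"claw":0},
], squeeze=20)

```text
time_s: 5.75
eef_pos: [556.3, -13.9, 159.1]
ee_rot: [[0.005, 0.966, -0.259], [-0.004, -0.259, -0.966], [-1.0, 0.006, 0.002]]
contact_force: [2.3, -4.2, 2.7]
width: 0.234
```

```bash
python3 -c "
from h import *
tell(st([0,-65,155]),YAW)"
```

```text
t 5.75 pos [556.27 -13.94 159.15] q [ 0.16  0.55 -0.27  1.77  0.19  0.84 -0.46] F [ 2.33 -4.17  2.74] w 21.8
shift [4.16 0.31 4.64] turn [-0.36  0.12 -0.33]
```

Call:
play_rows([
  {"ax":0,"ay":0,"az":0,"dx":0,"dy":0,"dz":-3,"claw":0},
  {"ax":0,"ay":0,"az":0,"dx":0,"dy":0,"dz":-5,"claw":0},
  {"ax":0,"ay":0,"az":0,"dx":0,"dy":0,"dz":-5,"claw":0},
])

```text
time_s: 6.05
eef_pos: [557.3, -10.1, 159.0]
ee_rot: [[0.004, 0.965, -0.26], [-0.005, -0.26, -0.966], [-1.0, 0.005, 0.003]]
contact_force: [2.1, -5.3, 2.6]
width: 0.236
```

```bash
python3 -c "
from h import *
tell(st([0,-65,155]),YAW)
a=env.read_camera('scene')[150:250,190:320];cv2.imwrite('pics/p8.png',cv2.resize(a,None,fx=6,fy=6,interpolation=cv2.INTER_CUBIC))"
```

```text
t 6.05 pos [557.3  -10.15 158.99] q [ 0.15  0.55 -0.27  1.77  0.19  0.84 -0.47] F [ 2.11 -5.26  2.65] w 22.0
shift [4.02 0.3  8.56] turn [-0.42  0.19 -0.3 ]
```

Call:
play_rows([
  {"ax":0,"ay":0,"az":0,"dx":0,"dy":0,"dz":-3,"claw":0},
  {"ax":0,"ay":0,"az":0,"dx":0,"dy":0,"dz":-4,"claw":0},
  {"ax":0,"ay":0,"az":0,"dx":0,"dy":0,"dz":-4,"claw":0},
])

```text
time_s: 6.4
eef_pos: [558.3, -6.6, 158.8]
ee_rot: [[0.004, 0.965, -0.261], [-0.005, -0.261, -0.965], [-1.0, 0.005, 0.004]]
contact_force: [2.9, -4.7, 2.7]
width: 0.237
```

```bash
python3 -c "
from h import *
tell(st([0,-65,155]),YAW)
a=env.read_camera('scene')[150:250,190:320];cv2.imwrite('pics/p8.png',cv2.resize(a,None,fx=6,fy=6,interpolation=cv2.INTER_CUBIC))"
```

```text
t 6.4 pos [558.27  -6.57 158.8 ] q [ 0.14  0.55 -0.27  1.77  0.19  0.85 -0.48] F [ 2.89 -4.72  2.68] w 22.0
shift [ 3.84  0.31 12.27] turn [-0.44  0.21 -0.3 ]
```

View pics/p8.png

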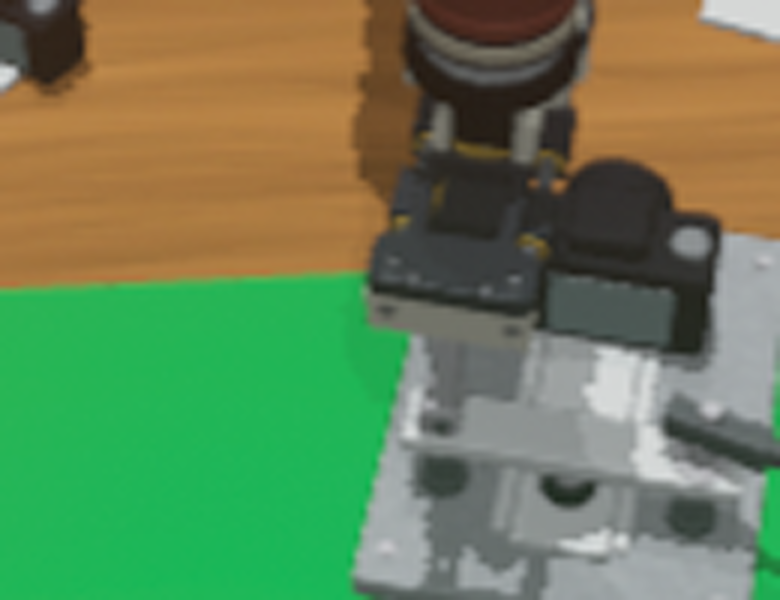

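Call:
play_rows([
  {"ax":0,"ay":0,"az":0,"dx":0,"dy":0,"dz":0,"claw":50},
  {"ax":0,"ay":0,"az":0,"dx":-1,"dy":0,"dz":0,"claw":50},
  {"ax":0,"ay":0,"az":0,"dx":-15,"dy":0,"dz":0,"claw":50},
  {"ax":0,"ay":0,"az":0,"dx":-50,"dy":0,"dz":0,"claw":50},
  {"ax":0,"ay":0,"az":0,"dx":-85,"dy":0,"dz":0,"claw":50},
])

```text
time_s: 6.95
eef_pos: [555.1, -1.6, 242.9]
ee_rot: [[-0.004, 0.966, -0.257], [0.002, -0.257, -0.966], [-1.0, -0.004, -0.001]]
contact_force: [-0.2, 1.0, 1.1]
width: 0.532
```

```bash
python3 -c "
from h import *
tell(st([0,65,165]),YAW+np.pi-.25)
a=env.read_camera('scene')[165:265,200:330]; b=env.read_camera('top')[110:210,180:290]
A=[cv2.resize(i,None,fx=4,fy=4,interpolation=cv2.INTER_CUBIC) for i in (a,b)]
cv2.imwrite('pics/p9.png',cv2.resize(A[0],None,fx=1.5,fy=1.5))
for P in ([0,-65,68],[0,-65,83],[0,-65,195]): print((proj('scene',st(P))-[200,165])*6)"
```

```text
t 6.95 pos [555.08  -1.61 242.86] q [ 0.16  0.46 -0.3   1.66  0.15  1.05 -0.44] F [-0.24  1.    1.08] w 49.5
shift [  77.93    4.44 -113.68] turn [-165.9    -0.34   -0.02]
[[388.39 328.49]]
[[389.03 310.85]]
[[394.24 167.63]]
```

View pics/p9.png

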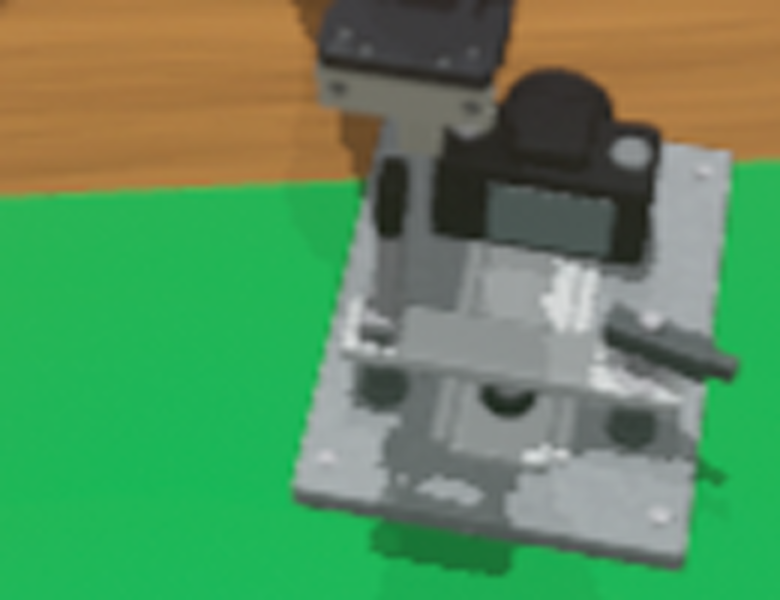

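The lever now stands upright: base (388,311), top (392,157), which matches the prediction for upright. Next I'll move over the nut and start turning the wrist.

Call:
play_rows([
  {"ax":-8,"ay":0,"az":0,"dx":0,"dy":1,"dz":-30,"claw":50},
  {"ax":-16,"ay":0,"az":0,"dx":0,"dy":2,"dz":-60,"claw":50},
  {"ax":-24,"ay":0,"az":0,"dx":0,"dy":3,"dz":-90,"claw":50},
  {"ax":-32,"ay":0,"az":0,"dx":0,"dy":4,"dz":-113,"claw":50},
  {"ax":-40,"ay":0,"az":0,"dx":10,"dy":4,"dz":-113,"claw":50},
])

```text
time_s: 7.55
eef_pos: [589.2, 111.6, 233.1]
ee_rot: [[0.001, 0.9, 0.435], [0.006, 0.435, -0.9], [-1.0, 0.003, -0.005]]
contact_force: [0.2, -0.3, 0.7]
width: 0.534
```

```bash
python3 -c "
from h import *
tell(st([0,65,165]),YAW+np.pi-.25)"
```

```text
t 7.55 pos [589.21 111.64 233.14] q [ 0.07  0.56 -0.48  1.55  0.27  1.1  -0.02] F [ 0.18 -0.26  0.68] w 49.7
shift [68.12 -2.96  3.88] turn [-125.23    0.06   -0.4 ]
```

Call:
play_rows([
  {"ax":-8.4,"ay":0,"az":0,"dx":0,"dy":0,"dz":0,"claw":50},
  {"ax":-16.8,"ay":0,"az":0,"dx":0,"dy":0,"dz":0,"claw":50},
  {"ax":-25.2,"ay":0,"az":0,"dx":0,"dy":0,"dz":0,"claw":50},
  {"ax":-33.6,"ay":0,"az":0,"dx":0,"dy":0,"dz":0,"claw":50},
  {"ax":-42,"ay":0,"az":0,"dx":0,"dy":0,"dz":0,"claw":50},
])

```text
time_s: 8.05
eef_pos: [588.3, 105.9, 231.8]
ee_rot: [[-0.003, 0.384, 0.923], [0.001, 0.923, -0.384], [-1.0, -0.0, -0.003]]
contact_force: [0.1, 0.4, -0.2]
width: 0.541
```

Call:
play_rows([
  {"ax":-8.4,"ay":0,"az":0,"dx":0,"dy":0,"dz":0,"claw":50},
  {"ax":-16.8,"ay":0,"az":0,"dx":0,"dy":0,"dz":0,"claw":50},
  {"ax":-25.2,"ay":0,"az":0,"dx":0,"dy":0,"dz":0,"claw":50},
  {"ax":-33.6,"ay":0,"az":0,"dx":0,"dy":0,"dz":0,"claw":50},
  {"ax":-42,"ay":0,"az":0,"dx":0,"dy":0,"dz":0,"claw":50},
])

```text
time_s: 8.55
eef_pos: [588.3, 105.8, 231.9]
ee_rot: [[-0.002, -0.333, 0.943], [0.001, 0.943, 0.333], [-1.0, 0.001, -0.002]]
contact_force: [0.0, 1.5, 0.5]
width: 0.54
```

```bash
python3 -c "
from h import *
tell(st([0,65,165]),YAW+np.pi-.25)"
```

```text
t 8.55 pos [588.35 105.79 231.91] q [ 0.28  0.65 -0.86  1.55  0.52  1.19  1.23] F [0.04 1.5  0.52] w 50.3
shift [66.91  1.3   0.58] turn [-41.57  -0.09  -0.12]
```

Call:
play_rows([
  {"ax":-8.4,"ay":0,"az":0,"dx":0,"dy":1,"dz":0,"claw":50},
  {"ax":-16.8,"ay":0,"az":0,"dx":10,"dy":1,"dz":0.5,"claw":50},
  {"ax":-25.2,"ay":0,"az":0,"dx":30,"dy":1,"dz":0.5,"claw":50},
  {"ax":-33.6,"ay":0,"az":0,"dx":60,"dy":1,"dz":0.5,"claw":50},
  {"ax":-41.6,"ay":0,"az":0,"dx":90,"dy":1,"dz":0.5,"claw":50},
])

```text
time_s: 9.05
eef_pos: [588.8, 106.8, 141.5]
ee_rot: [[-0.001, -0.875, 0.485], [0.001, 0.485, 0.875], [-1.0, 0.001, 0.0]]
contact_force: [0.2, 0.0, -0.3]
width: 0.537
```

```bash
python3 -c "
from h import *
tell(st([0,65,81]),YAW+np.pi-.25)
a=env.read_camera('scene')[155:255,220:350]; b=env.read_camera('top')[110:210,180:290]
cv2.imwrite('pics/p10.png',cv2.resize(a,None,fx=6,fy=6,interpolation=cv2.INTER_CUBIC))"
```

```text
t 9.05 pos [588.83 106.83 141.49] q [ 0.33  0.81 -0.98  1.65  0.74  1.1   1.76] F [ 0.24  0.03 -0.25] w 50.0
shift [60.5   0.59  0.09] turn [-0.    0.02 -0.07]
```

View pics/p10.png

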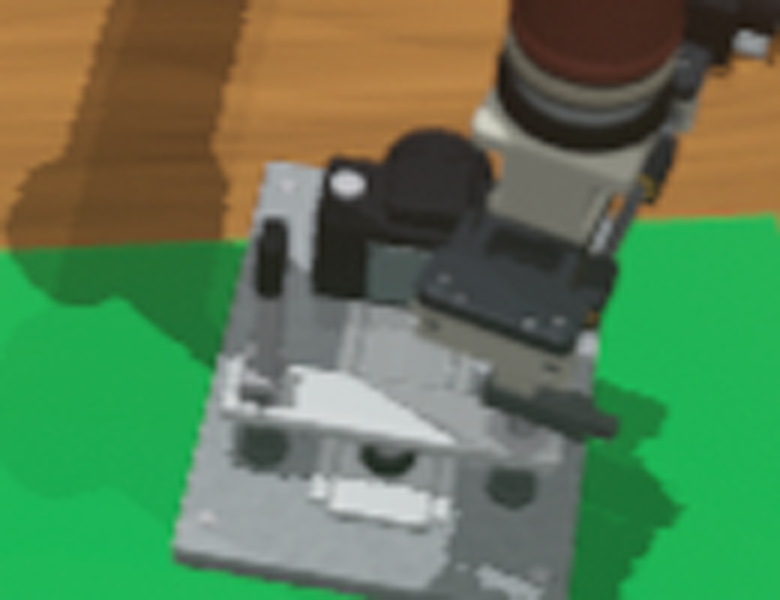

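The picture shows the gripper just above the nut wing (550,400), straddling it, with the lever upright at (270,260). I'll descend and grip.

Call:
play_rows([
  {"ax":0,"ay":0,"az":0,"dx":15,"dy":0.5,"dz":0,"claw":50},
  {"ax":0,"ay":0,"az":0,"dx":30,"dy":0.5,"dz":0,"claw":50},
  {"ax":0,"ay":0,"az":0,"dx":45,"dy":0.5,"dz":0,"claw":50},
  {"ax":0,"ay":0,"az":0,"dx":56,"dy":0.5,"dz":0,"claw":50},
  {"ax":0,"ay":0,"az":0,"dx":60,"dy":0.5,"dz":0,"claw":40},
])

```text
time_s: 9.65
eef_pos: [588.7, 105.9, 81.3]
ee_rot: [[-0.002, -0.871, 0.491], [-0.001, 0.491, 0.871], [-1.0, 0.001, -0.002]]
contact_force: [-0.2, -1.1, 0.3]
width: 0.491
```

Call:
play_rows([
  {"ax":0,"ay":0,"az":0,"dx":0,"dy":0,"dz":0,"claw":0},
  {"ax":0,"ay":0,"az":0,"dx":0,"dy":0,"dz":0,"claw":0},
  {"ax":0,"ay":0,"az":0,"dx":0,"dy":0,"dz":0,"claw":0},
  {"ax":0,"ay":0,"az":0,"dx":0,"dy":0,"dz":0,"claw":0},
  {"ax":0,"ay":0,"az":0,"dx":0,"dy":0,"dz":0,"claw":0},
], squeeze=40)

```text
time_s: 10.15
eef_pos: [589.1, 106.8, 83.3]
ee_rot: [[0.0, -0.871, 0.491], [0.001, 0.491, 0.871], [-1.0, 0.0, 0.001]]
contact_force: [-1.1, 0.1, 1.7]
width: 0.165
```

```bash
python3 -c "
from h import *
tell(st([0,65,78]),YAW+np.pi-.25);print(env.get_state()['moment'])"
```

```text
t 10.15 pos [589.12 106.81  83.29] q [ 0.3   0.87 -0.93  1.71  0.82  1.    1.7 ] F [-1.06  0.09  1.69] w 15.4
shift [ 5.29  0.93 -0.03] turn [-0.39  0.05 -0.  ]
[ 0.25  0.14 -0.02]
```

Call:
play_rows([
  {"ax":7,"ay":0,"az":0,"dx":0.1,"dy":0,"dz":0,"claw":0},
  {"ax":14,"ay":0,"az":0,"dx":0.2,"dy":0,"dz":0,"claw":0},
  {"ax":21,"ay":0,"az":0,"dx":0.4,"dy":0,"dz":0,"claw":0},
  {"ax":28,"ay":0,"az":0,"dx":0.5,"dy":0,"dz":0,"claw":0},
  {"ax":35,"ay":0,"az":0,"dx":0.6,"dy":0,"dz":0,"claw":0},
])

```text
time_s: 10.65
eef_pos: [589.3, 106.6, 82.7]
ee_rot: [[0.001, -0.429, 0.903], [0.0, 0.903, 0.429], [-1.0, -0.0, 0.001]]
contact_force: [-0.8, -0.6, 1.9]
width: 0.168
```

```bash
python3 -c "
from h import *
tell(st([0,65,79]),YAW+np.pi-.25);print(env.get_state()['moment'])"
```

```text
t 10.65 pos [589.31 106.63  82.71] q [ 0.23  0.82 -0.78  1.71  0.7   0.92  1.18] F [-0.83 -0.62  1.9 ] w 15.6
shift [ 3.71  0.99 -0.65] turn [-35.62   0.04   0.02]
[ 0.06 -0.01  0.16]
```

Moment about z is about 0.16 N·m, the nut's friction, so the nut is following. I'll go on.

Call:
play_rows([
  {"ax":7,"ay":0,"az":0,"dx":0.1,"dy":0,"dz":0,"claw":0},
  {"ax":14,"ay":0,"az":0,"dx":0.2,"dy":0,"dz":0,"claw":0},
  {"ax":21,"ay":0,"az":0,"dx":0.4,"dy":0,"dz":0,"claw":0},
  {"ax":28,"ay":0,"az":0,"dx":0.5,"dy":0,"dz":0,"claw":0},
  {"ax":35,"ay":0,"az":0,"dx":0.6,"dy":0,"dz":0,"claw":0},
])

```text
time_s: 11.15
eef_pos: [589.3, 106.4, 82.1]
ee_rot: [[0.001, 0.167, 0.986], [-0.0, 0.986, -0.167], [-1.0, -0.0, 0.001]]
contact_force: [-0.7, 0.1, 2.2]
width: 0.166
```

Call:
play_rows([
  {"ax":7,"ay":0,"az":0,"dx":0.1,"dy":0,"dz":0,"claw":0},
  {"ax":14,"ay":0,"az":0,"dx":0.2,"dy":0,"dz":0,"claw":0},
  {"ax":21,"ay":0,"az":0,"dx":0.4,"dy":0,"dz":0,"claw":0},
  {"ax":28,"ay":0,"az":0,"dx":0.5,"dy":0,"dz":0,"claw":0},
  {"ax":35,"ay":0,"az":0,"dx":0.6,"dy":0,"dz":0,"claw":0},
])

```text
time_s: 11.65
eef_pos: [589.3, 106.2, 81.5]
ee_rot: [[0.001, 0.702, 0.712], [-0.001, 0.712, -0.702], [-1.0, -0.0, 0.001]]
contact_force: [-0.3, -0.5, 1.5]
width: 0.167
```

Call:
play_rows([
  {"ax":7,"ay":0,"az":0,"dx":0.1,"dy":0,"dz":0,"claw":0},
  {"ax":14,"ay":0,"az":0,"dx":0.2,"dy":0,"dz":0,"claw":0},
  {"ax":21,"ay":0,"az":0,"dx":0.4,"dy":0,"dz":0,"claw":0},
  {"ax":28,"ay":0,"az":0,"dx":0.5,"dy":0,"dz":0,"claw":0},
  {"ax":35,"ay":0,"az":0,"dx":0.6,"dy":0,"dz":0,"claw":0},
])

```text
time_s: 12.15
eef_pos: [589.1, 106.1, 80.8]
ee_rot: [[-0.0, 0.984, 0.18], [-0.001, 0.18, -0.984], [-1.0, -0.0, 0.001]]
contact_force: [-1.2, -0.5, 1.8]
width: 0.167
```

```bash
python3 -c "
from h import *
tell(st([0,65,79]),YAW);print(env.get_state()['moment'])"
```

```text
t 12.15 pos [589.05 106.13  80.83] q [-0.04  0.71 -0.29  1.72  0.27  0.75 -0.28] F [-1.18 -0.49  1.8 ] w 15.5
shift [ 1.83 -0.54 -1.24] turn [25.06  0.04 -0.  ]
[-0.22  0.16  0.21]
```

Call:
play_rows([
  {"ax":6,"ay":0,"az":0,"dx":0.1,"dy":0,"dz":0,"claw":0},
  {"ax":12,"ay":0,"az":0,"dx":0.2,"dy":0,"dz":0,"claw":0},
  {"ax":18,"ay":0,"az":0,"dx":0.3,"dy":0,"dz":0,"claw":0},
  {"ax":24,"ay":0,"az":0,"dx":0.4,"dy":0,"dz":0,"claw":0},
  {"ax":25.5,"ay":0,"az":0,"dx":0.4,"dy":0,"dz":0,"claw":0},
])

```text
time_s: 12.65
eef_pos: [588.9, 106.1, 80.3]
ee_rot: [[-0.0, 0.966, -0.257], [-0.001, -0.257, -0.966], [-1.0, -0.0, 0.001]]
contact_force: [-0.9, -1.2, 4.2]
width: 0.171
```

Call:
play_rows([
  {"ax":0,"ay":0,"az":0,"dx":0,"dy":0,"dz":0,"claw":0},
  {"ax":0,"ay":0,"az":0,"dx":0,"dy":0,"dz":0,"claw":0},
])

```text
time_s: 12.85
eef_pos: [589.0, 106.1, 80.3]
ee_rot: [[-0.0, 0.967, -0.256], [-0.0, -0.256, -0.967], [-1.0, -0.0, 0.0]]
contact_force: [-2.4, -1.5, 5.4]
width: 0.17
```

```bash
python3 -c "
from h import *
tell(st([0,65,79]),YAW);print(env.get_state()['moment'])"
```

```text
t 12.85 pos [588.95 106.12  80.33] q [-0.11  0.7  -0.16  1.72  0.16  0.73 -0.62] F [-2.35 -1.51  5.42] w 15.9
shift [ 1.33 -0.92 -0.92] turn [-0.15  0.02  0.02]
[-0.31  0.51  0.08]
```

Call:
play_rows([
  {"ax":0,"ay":0,"az":0,"dx":0,"dy":0,"dz":0,"claw":45},
  {"ax":0,"ay":0,"az":0,"dx":0,"dy":0,"dz":0,"claw":45},
  {"ax":0,"ay":0,"az":0,"dx":0,"dy":0,"dz":0,"claw":45},
  {"ax":0,"ay":0,"az":0,"dx":-20,"dy":0,"dz":0,"claw":45},
  {"ax":0,"ay":0,"az":0,"dx":-60,"dy":0,"dz":0,"claw":45},
])

```text
time_s: 13.35
eef_pos: [586.9, 105.8, 137.2]
ee_rot: [[-0.008, 0.966, -0.257], [-0.001, -0.257, -0.966], [-1.0, -0.007, 0.003]]
contact_force: [0.9, -0.2, -0.3]
width: 0.479
```

Call:
play_rows([
  {"ax":0,"ay":0,"az":0,"dx":-40,"dy":0,"dz":0,"claw":45},
  {"ax":0,"ay":0,"az":0,"dx":-80,"dy":0,"dz":0,"claw":45},
  {"ax":0,"ay":0,"az":0,"dx":-100,"dy":0,"dz":-10,"claw":45},
  {"ax":0,"ay":0,"az":0,"dx":-105,"dy":0,"dz":-50,"claw":45},
  {"ax":0,"ay":0,"az":0,"dx":-105,"dy":0,"dz":-95,"claw":45},
])

```text
time_s: 13.85
eef_pos: [615.4, 197.1, 247.0]
ee_rot: [[0.004, 0.965, -0.261], [0.0, -0.261, -0.965], [-1.0, 0.004, -0.001]]
contact_force: [0.9, 0.4, 0.3]
width: 0.484
```

```bash
python3 -c "
from h import *
tell(st([0,-65,150]),YAW)
a=env.read_camera('scene')[165:265,210:340]; b=env.read_camera('top')[125:185,190:280]
cv2.imwrite('pics/p11.png',cv2.resize(a,None,fx=6,fy=6,interpolation=cv2.INTER_CUBIC))
cv2.imwrite('pics/p11t.png',cv2.resize(b,None,fx=8,fy=8,interpolation=cv2.INTER_CUBIC))
for P in ([0,65,103],[0,19,103],[0,87,103],[0,-65,80],[0,-65,192]): print((proj('scene',st(P))-[210,165])*6)"
```

```text
t 13.85 pos [615.42 197.11 246.98] q [-0.24  0.59 -0.19  1.39  0.12  1.16 -0.71] F [0.91 0.37 0.26] w 45.1
shift [ 96.71  -1.99 223.94] turn [-0.48 -0.07 -0.24]
[[591.31 327.68]]
[[498.01 313.08]]
[[636.25 334.71]]
[[328.9 314.4]]
[[334.09 171.75]]
```

View pics/p11.png

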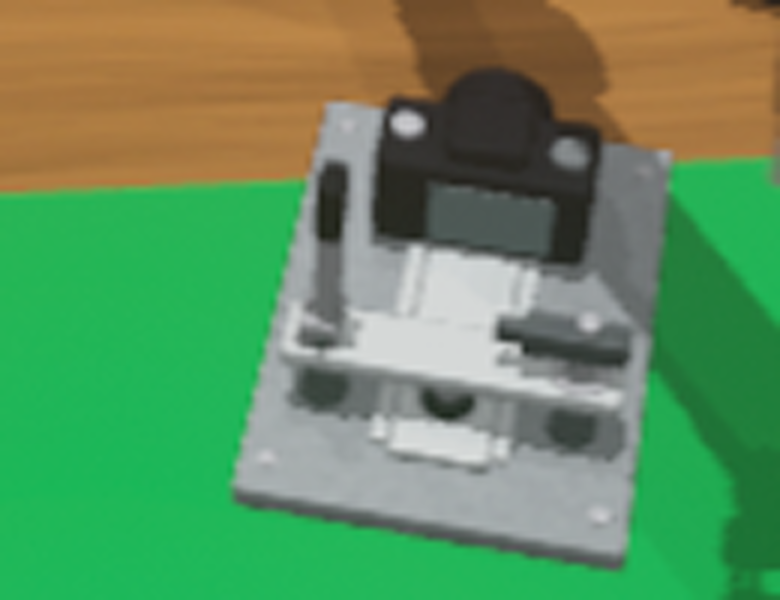

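Lever upright: base (325,330), top (333,160). Nut tail tip at (498,325), lying along the bar and pointing at the lever, with slope 0.154 against 0.157 predicted. I'll do a quick numeric check of the nut while going over the lever.

```bash
python3 - <<'E'
from h import *
p=np.load("stand.npy");c,q=np.cos(p[2]),np.sin(p[2])
for n,im,o,k in(("scene",cv2.imread("pics/p11.png"),[210,165],6),("top",cv2.imread("pics/p11t.png"),[190,125],8)):
    tip,end=[(proj(n,st([0,y,100]))[0]-o)*k for y in(19,87)]
    m=np.zeros(im.shape[:2],np.uint8); cv2.line(m,tuple(int(v) for v in tip),tuple(int(v) for v in end),255,9*k)
    d=(im.max(2)<105)&(m>0)&(im[:,:,1].astype(int)-im[:,:,2]<30)
    v,u=np.nonzero(d); W=np.array([ray(n,((a+.5)/k-.5+o[0],(b+.5)/k-.5+o[1]),97)[:2] for a,b in list(zip(u,v))[::7]])-p[:2]
    L=W@np.array([[c,-q],[q,c]]); e,V=np.linalg.eigh(np.cov(L.T)); a=V[:,1]*np.sign(-V[1,1]); print(n,len(u),L.mean(0),L.min(0),L.max(0),"nut-pi",-np.arctan2(a[0],-a[1]))
E
```

```text
scene 2828 [ 5.1  55.22] [-19.36  18.87] [12.97 92.41] nut-pi -0.07448360920658505
top 2910 [ 3.01 57.64] [-3.3 26.9] [10.67 88.39] nut-pi -0.013762934178278152
```

Call:
play_rows([
  {"ax":0,"ay":0,"az":0,"dx":0,"dy":0,"dz":45,"claw":60},
  {"ax":0,"ay":0,"az":0,"dx":0,"dy":0,"dz":90,"claw":60},
  {"ax":0,"ay":0,"az":0,"dx":0,"dy":0,"dz":135,"claw":60},
  {"ax":0,"ay":0,"az":0,"dx":0,"dy":-2,"dz":180,"claw":60},
  {"ax":0,"ay":0,"az":0,"dx":0,"dy":-2,"dz":222,"claw":60},
])

```text
time_s: 14.45
eef_pos: [553.6, -18.2, 244.6]
ee_rot: [[-0.0, 0.966, -0.257], [-0.0, -0.257, -0.966], [-1.0, -0.0, 0.0]]
contact_force: [0.3, 0.4, -0.7]
width: 0.643
```

```bash
python3 -c "
from h import *
tell(st([0,-65,152]),YAW)"
```

```text
t 14.45 pos [553.61 -18.18 244.58] q [ 0.12  0.44 -0.19  1.67  0.09  1.04 -0.36] F [ 0.34  0.39 -0.66] w 59.8
shift [92.58  1.82 -0.18] turn [-0.25  0.03  0.01]
```

The nut is at pi to within about 0.02 by the top camera. The scene value of -0.07 is contaminated by side faces. Now the lever goes down.

Call:
play_rows([
  {"ax":0,"ay":0,"az":0,"dx":40,"dy":1.5,"dz":0,"claw":60},
  {"ax":0,"ay":0,"az":0,"dx":75,"dy":1.5,"dz":0,"claw":60},
  {"ax":0,"ay":0,"az":0,"dx":92,"dy":1.5,"dz":0,"claw":50},
  {"ax":0,"ay":0,"az":0,"dx":92,"dy":1.5,"dz":0,"claw":0},
  {"ax":0,"ay":0,"az":0,"dx":92,"dy":1.5,"dz":0,"claw":0},
], squeeze=15)

```text
time_s: 14.95
eef_pos: [556.4, -16.3, 153.1]
ee_rot: [[0.0, 0.966, -0.257], [0.0, -0.257, -0.966], [-1.0, 0.0, -0.0]]
contact_force: [-0.1, -0.1, -0.0]
width: 0.439
```

Call:
play_rows([
  {"ax":0,"ay":0,"az":0,"dx":0,"dy":0,"dz":0,"claw":0},
  {"ax":0,"ay":0,"az":0,"dx":0,"dy":0,"dz":0,"claw":0},
  {"ax":0,"ay":0,"az":0,"dx":0.5,"dy":0,"dz":9.4,"claw":0},
  {"ax":0,"ay":0,"az":0,"dx":2,"dy":0,"dz":18.8,"claw":0},
  {"ax":0,"ay":0,"az":0,"dx":4.4,"dy":0,"dz":27.8,"claw":0},
])

```text
time_s: 15.45
eef_pos: [549.4, -41.1, 150.1]
ee_rot: [[0.002, 0.967, -0.256], [0.003, -0.256, -0.967], [-1.0, 0.001, -0.004]]
contact_force: [-2.3, 4.1, 5.4]
width: 0.242
```

```bash
python3 -c "
from h import *
tell(st([0,-65-90*.5,79+78-17]),YAW)"
```

```text
t 15.45 pos [549.36 -41.05 150.15] q [ 0.15  0.54 -0.18  1.8   0.12  0.81 -0.34] F [-2.33  4.05  5.45] w 22.5
shift [10.07  0.16 21.71] turn [-0.15 -0.22 -0.07]
```

Call:
play_rows([
  {"ax":0,"ay":0,"az":0,"dx":3.4,"dy":0,"dz":8.8,"claw":0},
  {"ax":0,"ay":0,"az":0,"dx":7.7,"dy":0,"dz":17.2,"claw":0},
  {"ax":0,"ay":0,"az":0,"dx":12.8,"dy":0,"dz":25.1,"claw":0},
  {"ax":0,"ay":0,"az":0,"dx":18.7,"dy":0,"dz":32.4,"claw":0},
  {"ax":0,"ay":0,"az":0,"dx":25.4,"dy":0,"dz":39.1,"claw":0},
])

```text
time_s: 15.95
eef_pos: [538.1, -83.2, 124.7]
ee_rot: [[-0.0, 0.966, -0.258], [-0.002, -0.258, -0.966], [-1.0, 0.001, 0.002]]
contact_force: [-4.3, -1.8, 8.8]
width: 0.234
```

Call:
play_rows([
  {"ax":0,"ay":0,"az":0,"dx":7.3,"dy":0,"dz":5.9,"claw":0},
  {"ax":0,"ay":0,"az":0,"dx":15.2,"dy":0,"dz":11,"claw":0},
  {"ax":0,"ay":0,"az":0,"dx":23.6,"dy":0,"dz":15.3,"claw":0},
  {"ax":0,"ay":0,"az":0,"dx":32.4,"dy":0,"dz":18.7,"claw":0},
  {"ax":0,"ay":0,"az":0,"dx":41.5,"dy":0,"dz":21.1,"claw":0},
])

```text
time_s: 16.45
eef_pos: [531.4, -107.8, 82.6]
ee_rot: [[-0.003, 0.965, -0.261], [-0.007, -0.261, -0.965], [-1.0, -0.001, 0.008]]
contact_force: [-3.7, -6.9, 7.3]
width: 0.237
```

```bash
python3 -c "
from h import *
tell(st([0,-155,79-17]),YAW)"
```

```text
t 16.45 pos [ 531.4  -107.75   82.58] q [ 0.25  0.63 -0.15  1.88  0.16  0.64 -0.26] F [-3.67 -6.87  7.29] w 22.1
shift [20.56  0.59 -2.56] turn [-0.47  0.44  0.04]
```

Call:
play_rows([
  {"ax":0,"ay":0,"az":0,"dx":8,"dy":0,"dz":-1,"claw":0},
  {"ax":0,"ay":0,"az":0,"dx":16,"dy":0,"dz":-2,"claw":0},
  {"ax":0,"ay":0,"az":0,"dx":21,"dy":0,"dz":-2,"claw":0},
  {"ax":0,"ay":0,"az":0,"dx":24,"dy":0,"dz":-2,"claw":0},
  {"ax":0,"ay":0,"az":0,"dx":24,"dy":0,"dz":-2,"claw":0},
])

```text
time_s: 16.95
eef_pos: [530.7, -109.3, 57.7]
ee_rot: [[-0.005, 0.965, -0.264], [-0.011, -0.264, -0.965], [-1.0, -0.002, 0.012]]
contact_force: [-3.2, -12.8, 2.1]
width: 0.232
```

```bash
python3 -c "
from h import *
tell(st([0,-155,79-17]),YAW)"
```

```text
t 16.95 pos [ 530.75 -109.27   57.72] q [ 0.24  0.67 -0.14  1.9   0.17  0.59 -0.27] F [ -3.19 -12.78   2.11] w 21.6
shift [-4.33  0.79 -3.99] turn [-0.62  0.69  0.13]
```

Call:
play_rows([
  {"ax":0,"ay":0,"az":0,"dx":0,"dy":0,"dz":0,"claw":50},
  {"ax":0,"ay":0,"az":0,"dx":0,"dy":0,"dz":-4,"claw":50},
  {"ax":0,"ay":0,"az":0,"dx":-10,"dy":0,"dz":-4,"claw":50},
  {"ax":0,"ay":0,"az":0,"dx":-40,"dy":0,"dz":-4,"claw":50},
  {"ax":0,"ay":0,"az":0,"dx":-75,"dy":0,"dz":-4,"claw":0},
])

```text
time_s: 17.45
eef_pos: [534.5, -94.3, 133.2]
ee_rot: [[-0.002, 0.967, -0.255], [0.001, -0.255, -0.967], [-1.0, -0.002, -0.001]]
contact_force: [0.6, 0.4, 0.2]
width: 0.49
```

Call:
play_rows([
  {"ax":0,"ay":0,"az":0,"dx":0,"dy":0,"dz":0,"claw":0},
  {"ax":0,"ay":0,"az":0,"dx":0,"dy":0,"dz":0,"claw":0},
  {"ax":0,"ay":0,"az":0,"dx":0,"dy":0,"dz":0,"claw":0},
  {"ax":0,"ay":0,"az":0,"dx":0,"dy":0,"dz":0,"claw":0},
])

```text
time_s: 17.85
eef_pos: [534.2, -95.2, 131.5]
ee_rot: [[-0.002, 0.967, -0.257], [0.001, -0.257, -0.967], [-1.0, -0.002, 0.0]]
contact_force: [0.4, 0.1, 0.3]
width: 0.155
```

```bash
python3 -c "
from h import *
tell(st([0,-158,86]),YAW)
a=env.read_camera('scene')[165:265,210:340]
cv2.imwrite('pics/p12.png',cv2.resize(a,None,fx=6,fy=6,interpolation=cv2.INTER_CUBIC))"
```

```text
t 17.85 pos [534.17 -95.22 131.52] q [ 0.25  0.56 -0.18  1.84  0.13  0.76 -0.25] F [0.36 0.1  0.31] w 14.4
shift [45.52  1.26 13.42] turn [-0.2   0.01  0.14]
```

Call:
play_rows([
  {"ax":0,"ay":0,"az":0,"dx":10,"dy":1,"dz":13,"claw":0},
  {"ax":0,"ay":0,"az":0,"dx":25,"dy":1,"dz":13,"claw":0},
  {"ax":0,"ay":0,"az":0,"dx":36,"dy":1,"dz":13,"claw":0},
  {"ax":0,"ay":0,"az":0,"dx":41,"dy":1,"dz":13,"claw":0},
  {"ax":0,"ay":0,"az":0,"dx":45,"dy":1,"dz":13,"claw":0},
])

```text
time_s: 18.4
eef_pos: [532.1, -109.2, 86.9]
ee_rot: [[-0.002, 0.966, -0.258], [-0.001, -0.258, -0.966], [-1.0, -0.001, 0.001]]
contact_force: [-0.8, -1.4, 2.3]
width: 0.004
```

Call:
play_rows([
  {"ax":0,"ay":0,"az":0,"dx":2,"dy":0,"dz":0,"claw":0},
  {"ax":0,"ay":0,"az":0,"dx":3,"dy":0,"dz":0,"claw":0},
  {"ax":0,"ay":0,"az":0,"dx":3,"dy":0,"dz":0,"claw":0},
])

```text
time_s: 18.7
eef_pos: [532.2, -109.1, 85.7]
ee_rot: [[-0.001, 0.966, -0.257], [-0.001, -0.257, -0.966], [-1.0, -0.0, 0.001]]
contact_force: [-2.9, -1.9, 7.2]
width: 0.008
```

Call:
play_rows([
  {"ax":0,"ay":0,"az":0,"dx":2,"dy":0,"dz":0,"claw":0},
  {"ax":0,"ay":0,"az":0,"dx":4,"dy":0,"dz":0,"claw":0},
  {"ax":0,"ay":0,"az":0,"dx":4,"dy":0,"dz":0,"claw":0},
  {"ax":0,"ay":0,"az":0,"dx":4,"dy":0,"dz":0,"claw":0},
])

```text
time_s: 19.1
eef_pos: [532.5, -109.4, 84.5]
ee_rot: [[0.001, 0.966, -0.258], [-0.002, -0.258, -0.966], [-1.0, 0.001, 0.002]]
contact_force: [-8.0, -1.8, 25.1]
width: 0.005
```

Call:
play_rows([
  {"ax":0,"ay":0,"az":0,"dx":-10,"dy":0,"dz":0,"claw":0},
  {"ax":0,"ay":0,"az":0,"dx":-40,"dy":0,"dz":0,"claw":0},
  {"ax":0,"ay":0,"az":0,"dx":-80,"dy":0,"dz":30,"claw":0},
  {"ax":0,"ay":0,"az":0,"dx":-115,"dy":0,"dz":65,"claw":0},
  {"ax":0,"ay":0,"az":0,"dx":-140,"dy":0,"dz":105,"claw":0},
])

```text
time_s: 19.6
eef_pos: [507.0, -209.0, 223.3]
ee_rot: [[0.005, 0.967, -0.253], [0.001, -0.253, -0.967], [-1.0, 0.004, -0.002]]
contact_force: [0.5, -0.2, -0.1]
width: 0.006
```

```bash
python3 -c "
from h import *
tell(st([0,-158,86]),YAW)
a=env.read_camera('scene')[165:265,210:340]
cv2.imwrite('pics/p13.png',cv2.resize(a,None,fx=6,fy=6,interpolation=cv2.INTER_CUBIC))
for P in ([0,-65,79],[0,-177,79],[0,19,103],[0,87,103],[-97,0,109]): print((proj('scene',st(P))-[210,165])*6)"
```

```text
t 19.6 pos [ 507.04 -208.99  223.35] q [ 0.49  0.46 -0.2   1.71  0.1   0.98 -0.01] F [ 0.48 -0.17 -0.08] w 0.6
shift [ 137.51   -2.05 -103.28] turn [ 0.01 -0.1  -0.24]
[[328.86 315.59]]
[[112.51 281.41]]
[[498.01 313.08]]
[[636.25 334.71]]
[[486.5  152.13]]
```

View pics/p13.png

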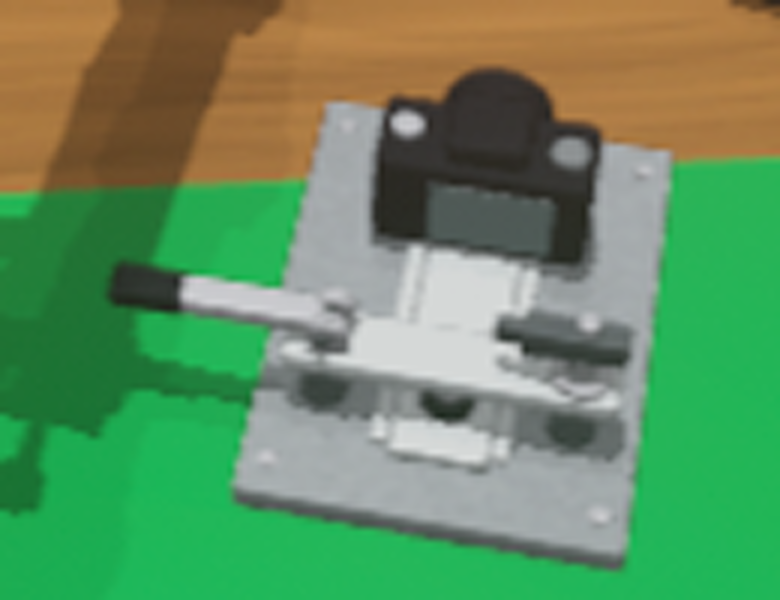

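Lever flat again: grip (145,287), tip predicted at (113,281). It took 25 N at the stop without moving. The camera is in its seat and the nut tail lies along the bar. I'll do one numeric model fit of the nut angle before handing in.

```bash
python3 - <<'E'
from h import *
from scipy.optimize import minimize
p=np.load("stand.npy"); K=8
def box(x0,x1,y0,y1,z0,z1): return np.array([[x,y,z] for x in(x0,x1) for y in(y0,y1) for z in(z0,z1)],float)
B=[box(-8,8,-22,32,-9,9),box(-4.5,4.5,32,46,-9,9)]
D={}
for n in("scene","top"):
    im=np.mean([env.read_camera(n) for _ in range(3)],0).astype(np.uint8)
    c=proj(n,st([0,55,94]))[0].astype(int); o=c-18; g=cv2.resize(im[o[1]:o[1]+36,o[0]:o[0]+36],None,fx=K,fy=K,interpolation=cv2.INTER_CUBIC)
    D[n]=(o,(g.max(2)<112)&(np.ptp(g.astype(int),axis=2)<35))
def cost(v,n):
    a,du,dv=v; o,m=D[n]; s=np.zeros(m.shape,np.uint8)
    for b in B:
        # tail local +y -> (sin a, cos a) in stand
        x=b[:,0]*np.cos(a)+b[:,1]*np.sin(a); y=-b[:,0]*np.sin(a)+b[:,1]*np.cos(a)
        uv=(proj(n,S2W(p,np.c_[x,y+65,b[:,2]+94]))-o+.5)*K-.5+[du,dv]
        cv2.fillConvexPoly(s,cv2.convexHull(uv.astype(np.float32)).astype(int),1)
    s=s>0; return 1-(s&m).sum()/(s|m).sum()
for n in D:
    best=min((cost((np.pi+a,du,dv),n),a,du,dv) for a in np.arange(-.2,.21,.02) for du in range(-16,17,4) for dv in range(-16,17,4)); print(n,best)
E
```

```text
scene (np.float64(0.6930909360189573), np.float64(0.03999999999999987), -4, 12)
top (np.float64(0.44496983531713685), np.float64(0.03999999999999987), 0, -12)
```

```bash
python3 -c "
from cell import env
print(env.get_state()['contact_force'],env.get_state()['time_s']);print(env.hand_in())"
```

```text
[0.95235631 0.17337246 0.29331077] 19.95
the job is handed in; nothing more can be done
None
```

I flipped the lever up, turned the nut clockwise until its tail points along the bar at the lever, and pressed the lever back down flat. I handed the job in at about 20 s with the robot touching nothing.

- **Lever up:** the first lift stopped 0.05–0.08 rad short. I gripped it again and pushed on, and the picture then matched upright.
- **Nut:** I gripped it by the wing and turned it about 165°. At release, the jaw direction put the nut at pi to within 0.2°, on the fitted stand direction (good to about 0.3°).
- **Nut angle in the images:** these readings disagreed with each other. The top camera gave -0.014 rad, the scene camera -0.07 rad (contaminated by the nut's side faces), and a poor silhouette fit gave +0.04 rad from both cameras. They scatter on both sides of pi, so I trusted the jaw direction.
- **Lever down:** pressing on the grip built up to 25 N with about 1 mm of movement, so I took it to be at its stop. The last picture shows it flat.
- **Pad and bystanders:** I could not measure the pad's force on the plate. The last picture shows the camera in its seat. The other desk things were outside that crop, and I saw no sign that the arm touched any of them.
- **Picture budget:** I viewed 12 pictures, two over the budget of 10.

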